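# Put the sharpener's tools back on their outlined pads

## Robot

A 6-joint arm with a two-finger parallel gripper is mounted at the origin on the work surface. World frame = base frame: x ahead of the robot, y to its left, z up, the work surface at z = 0. Lengths are in m, angles in rad, forces in N, time in s.
With the tool pointing down it reaches from about 0.35 to 0.975 m from the base axis. Payload 4.9 kg.
Tool frame: the origin (TCP) lies on the mounting face of the last link; the fingertips stand 173 mm ahead of it and the grasp point (between the pads) lies 155 mm ahead of it; x points along the fingers, z is the direction in which the jaws open and shut, and the axes are right-handed (so a half turn about x gives the same grasp; the last joint's range is limited). The gripper opens to 85 mm and grips with 20 to 120 N. Pads are 22 mm wide; open, the fingers measure 114 mm over their backs; the gripper's body (76 mm by 85 mm) begins 54 mm behind the grasp point. The pads swing forward as they close: fully open they stand 13 mm farther back than shut.
Start: joints at [1.224, 0.053, 1.613, -0, 1.476, -0.119], TCP at [0.141, 0.609, 0.405] pointing down, gripper open.
Joint ranges: [-3.01, 3.01], [-1.01, 2.22], [0.06, 2.58], [-1.02, 4.17], [0.09, 2.62], [-3.14, 3.14]. Speed limits (rad/s): [2.57, 2.57, 3.14, 3.14, 3.14, 3.14].

## Interface

Orientations are given as a rotation vector (axis times angle).
In Python, from station import get_obs, get_image, get_calibration, finish_job, look_for, masks_of, tip_of gives the robot as it stands.
- The arm moves only by the tool carry_out, never from a script. Its argument "increments" is a list of rows, each a list of 3 entries, a list of its own where there are three numbers: the turn, a rotation vector about the world's x, y, z in units of 0.1 rad (1.0 is 0.1 rad), then the shift along the world's x, y, z in units of 20 mm (1.0 is 20 mm), then the opening, from 0 (shut) to 1 (fully open). A call has 1 to 8 rows; each row shifts and turns the pose as measured when the row begins; what a row does not reach is not made up. A row lasts 1/10 s, in which the tool goes at most 50 mm and 8.59 degrees, less where a joint would pass 70% of its speed; a pose out of reach is approached as far as the arm can. A call with a number of a shift or a turn outside -1 to 1 is refused whole. A call with a gripper value outside its range is refused whole. The fingers move at their own pace and stop on an object; "squeeze" is the grip in N (left out, the last holds). Time passes only in rows, so rows that do not move let the fingers close. It gives the time, the measured TCP pose, the force and the opening at its end, in the units of the state.
- get_obs(): the state, without advancing time (a new reading comes with each control period).
- get_image(name): name is "side" or "top"; returns (picture, depth): 480x640x3 uint8, blue, green, red; 480x640 float32, m along the optical axis (not along the pixel's ray), 0 where there is no reading.
- get_calibration(name): a dict with "fx", "fy", "cx", "cy" (pixels), "position" and "orientation" of the camera in the world. Camera axes: x right, y down, z forward; pixel columns grow to the right and rows downward; lengths in m; the calibration is good to about 2 mm. A picture is of the moment at which its call begins. get_calibration takes no time and is no camera call.
- finish_job(): hands the job in, once; it reports no verdict.
Trained networks look in the newest picture that a camera, given by its name, has taken for a name from the list of things; names that differ only in an ending like _2 or _b are one class to them, and where a whole thing is asked for, a point or a joint stands for the part that bears it (a point fixed in the world has none). Each returns a list of dicts, best first, with "p" (0 to 1); they miss things now and then, are a little off and sometimes report something else, mostly with a low value. They report only what shows in the picture. A call takes as long as a camera call. They do not tell look-alikes from the thing itself.
- look_for(camera, query): "centre" ([column, row] in pixels, amid what is visible of it).
- masks_of(camera, query): "region" (480x640 bool, what is visible of it) and "centre" ([column, row] in pixels, amid what is visible of it).
- tip_of(camera, query): "centre" ([column, row] in pixels: a listed point, or the origin of a listed thing).
The state is a dict: "t": time; "q": joint angles; "dq": joint speeds; "effort": joint torques, N m; "tool_pos": TCP position; "tool_rot": TCP orientation; "contact_force": force on the tool from outside, world axes, zero at the start; "wrist_torque": the same for the moment, N m; "opening": finger opening in m.
Only numpy, scipy, OpenCV 4.12 (cv2) and the standard library are available. Lean on these libraries where they do the work, as an engineer would, in place of code of your own. Each camera call takes 0.05 s, during which the arm holds its last target.

## Task

Tidy the sharpening bench: put the green stone, the brown stone, the grinding wheel and the spanner each on the dark foam pad that shows its own shape and colour, lying flat, centred in the outline and lined up with it (either end may point either way). Set them down, do not let any of them drop, and leave the basket of shears and the oil bottle where they stand.

Things in the scene. Friction and masses are not known exactly. Their poses are not given: they have to be found in the camera images.
- green_stone: Honing stone, a plain green block 36 mm (own x) by 110 mm (own y) by 24 mm high, about 0.25 kg, lying flat on the bench. Origin: centre of its underside; z up. It is picked across its 36 mm width. At the start all four tools and all four pads lie mixed in two rows of four, each turned up to 0.4 rad from own y along world y.
- brown_stone: Honing stone, a plain reddish-brown (terracotta) block 36 mm (own x) by 110 mm (own y) by 24 mm high, about 0.25 kg, lying flat on the bench. Origin: centre of its underside; z up. It is picked across its 36 mm width.
- wheel: Small white grinding wheel lying flat: a disc 64 mm in diameter and 22 mm thick with a blue paper ring on top and a steel hub standing up in the middle, 24 mm in diameter, from z = 22 to 45 mm. About 0.22 kg. It is picked by the hub. Origin: centre of its underside; z up along its axis.
- spanner: Double open-ended steel spanner lying flat, the same from either end: 142 mm long (own y), 10 mm thick, shank 15 mm wide (own x) over the middle 90 mm, heads 30 mm wide. About 0.12 kg. Origin: on its underside at mid length, which is also the balance point; z up.
- green_pad: Flat fixed foam pad, dark grey, 70 by 140 mm (own x by own y), 6 mm thick, lying on the bench, with a green rectangle 48 by 122 mm (long side along y) printed flush in its middle: the place of the green stone. Origin: centre of the pad's underside (its top is at z = +6 mm), also the centre of the printed shape.
- brown_pad: Flat fixed foam pad, dark grey, 70 by 140 mm (own x by own y), 6 mm thick, lying on the bench, with a reddish-brown rectangle 48 by 122 mm (long side along y) printed flush in its middle: the place of the brown stone. Origin: centre of the pad's underside (its top is at z = +6 mm), also the centre of the printed shape.
- wheel_pad: Flat fixed foam pad, dark grey, 95 by 95 mm (own x by own y), 6 mm thick, lying on the bench, with a white disc 76 mm in diameter with a blue centre printed flush in its middle: the place of the grinding wheel. Origin: centre of the pad's underside (its top is at z = +6 mm), also the centre of the printed shape.
- spanner_pad: Flat fixed foam pad, dark grey, 60 by 165 mm (own x by own y), 6 mm thick, lying on the bench, with a light metal-grey spanner silhouette (long axis along y) printed flush in its middle: the place of the spanner. Origin: centre of the pad's underside (its top is at z = +6 mm), also the centre of the printed shape.
- basket: Bystander: white plastic basket, 100 by 240 mm (own x, y), 50 mm high, with customers' shears in it, standing loose beyond the two rows. Origin: centre of its underside.
- oil: Bystander: amber oil bottle with a red cap, 56 mm in diameter, 130 mm high, standing loose beyond the two rows, on the robot's left. Origin: centre of its underside; z up.
Things that resemble listed ones, but are neither listed nor needed, are in the scene too. Several things have the shape of the green_stone; the one meant has the colours described above.

How it is judged:
At the end, for the whole second after the job is handed in: Each tool lies flat (0.1 rad) on its own pad, centre within 12 mm of the pad's centre and, wheel excepted, length within 0.2 rad of the outline's; all are released and at rest; basket and bottle within 30 mm of where they stood, bottle upright (0.3 rad) (horizontal distance between green_stone and green_pad below 0.012 m and z of green_stone in the frame of green_pad between 0.003 and 0.009 m and angle between each of green_stone, brown_stone, wheel, spanner's own z axis and vertical below 0.1 rad and linear speed of each of green_stone, brown_stone, wheel, spanner below 0.02 m/s and angular speed of each of green_stone, brown_stone, wheel, spanner below 0.2 rad/s and contact force between each of green_stone, brown_stone, wheel, spanner and the fingers below 0.1 N and angle between the y axis of green_stone and the y axis of green_pad, either way round below 0.2 rad and horizontal distance between brown_stone and brown_pad below 0.012 m and z of brown_stone in the frame of brown_pad between 0.003 and 0.009 m and angle between the y axis of brown_stone and the y axis of brown_pad, either way round below 0.2 rad and horizontal distance between wheel and wheel_pad below 0.012 m and z of wheel in the frame of wheel_pad between 0.003 and 0.009 m and horizontal distance between spanner and spanner_pad below 0.012 m and z of spanner in the frame of spanner_pad between 0.003 and 0.009 m and angle between the y axis of spanner and the y axis of spanner_pad, either way round below 0.2 rad and distance of each of basket, oil from where it was at the start of the episode below 0.03 m and angle between oil's own z axis and vertical below 0.3 rad); the robot touches nothing.
It fails at once if the green stone is dropped (falls free of the fingers faster than 0.7 m/s, a fall of about 25 mm) (linear speed of green_stone above 0.7 m/s and contact force between green_stone and the fingers below 0.1 N).
It fails at once if the brown stone is dropped (falls free of the fingers faster than 0.7 m/s, a fall of about 25 mm) (linear speed of brown_stone above 0.7 m/s and contact force between brown_stone and the fingers below 0.1 N).
It fails at once if the wheel is dropped (falls free of the fingers faster than 0.7 m/s, a fall of about 25 mm) (linear speed of wheel above 0.7 m/s and contact force between wheel and the fingers below 0.1 N).
It fails at once if the spanner is dropped (falls free of the fingers faster than 0.7 m/s, a fall of about 25 mm) (linear speed of spanner above 0.7 m/s and contact force between spanner and the fingers below 0.1 N).
It fails at once if the basket of shears or the oil bottle is shifted by more than 30 mm, or the bottle tipped (not (distance of basket from where it was at the start of the episode below 0.03 m) or not (distance of oil from where it was at the start of the episode below 0.03 m) or not (angle between oil's own z axis and vertical below 0.3 rad)).
It also fails if it takes over 115 s, if anything falls off the work surface, if the arm or the gripper's body presses on something with over 40 N, if the wrist force passes 120 N, or if a joint passes its speed limit or range.

## Working session

There is one attempt and no reset: what is moved stays moved. The work goes in short steps, Python scripts to look and compute and a tool call to move; the robot and the scene stay as the last step left them, time stands still between calls to the robot, and variables do not carry over. Pictures are saved under pics/ and viewed, and the job is handed in when it is done.

Besides the shell and the picture viewer there is one more tool, called after "Emit:" by a JSON object that holds its "method" and its "body", one argument or row to a line. carry_out: Moves the arm, as the interface text tells. Shifts and turns lie within -1 to 1; 1 stands for 20 mm of shift or 0.1 rad of turn. Its arguments: {"type":"object","properties":{"increments":{"type":"array","items":{"type":"array"}},"squeeze":{"type":"number"}},"required":["increments"]}

```bash
ls; mkdir -p pics; python3 - <<'E'
from station import *
import cv2
print(get_obs())
for n in("top","side"):
    im,d=get_image(n); cv2.imwrite(f"pics/{n}0.png",im); print(n,get_calibration(n))
E
```

```text
pics
{'t': 0.0, 'q': array([ 1.22401275e+00,  5.33356295e-02,  1.61428025e+00,  4.09536174e-06,
        1.47595711e+00, -1.19016045e-01]), 'dq': array([ 0.00254565,  0.00129156, -0.00121135,  0.00059325, -0.0003826 ,
        0.00031651]), 'effort': array([-1.25504866e-03, -3.93685198e+01, -3.70174706e+01, -2.47762700e-04,
        7.05985483e-03, -1.35787369e-05]), 'tool_pos': array([0.14104561, 0.60860591, 0.40348403]), 'tool_rot': array([-1.04091225,  1.31010332,  1.0391807 ]), 'contact_force': array([ 0.43867705, -0.0663736 , -0.60143778]), 'wrist_torque': array([ 0.03051036, -0.03830316,  0.01961991]), 'opening': 0.08508871230316267}
top {'fx': 515.6082914316107, 'fy': 515.6082914316107, 'cx': 320.8877914229789, 'cy': 244.77032284444894, 'position': array([0.46644978, 0.10724073, 1.34587234]), 'orientation': array([-2.18520613,  2.17503414, -0.14847726])}
side {'fx': 562.3602744772131, 'fy': 562.3602744772131, 'cx': 311.0213903103654, 'cy': 246.38387320956716, 'position': array([-0.08061473, -0.66842303,  0.76440917]), 'orientation': array([-2.09103369,  0.79679133, -0.41645305])}
```

View pics/top0.png

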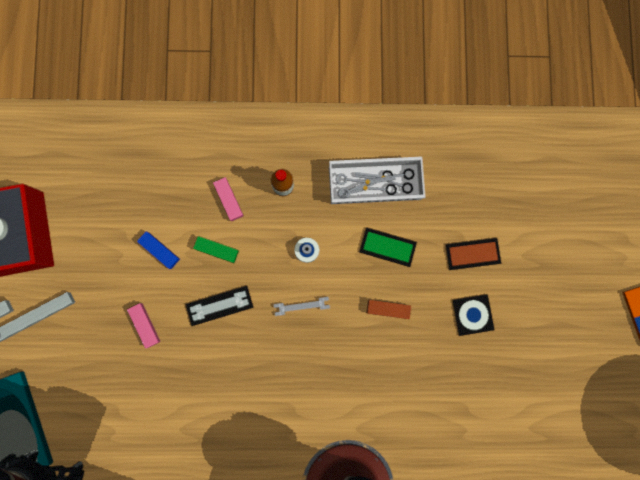

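View pics/side0.png

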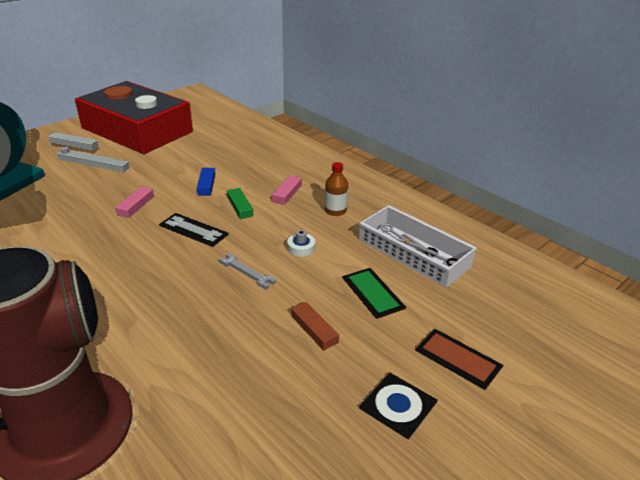

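```bash
cat > h.py <<'E'
from station import *
import cv2, numpy as np
from scipy.spatial.transform import Rotation as R
def deproj(n,uv,z=None,depth=None):
    c=get_calibration(n); M=R.from_rotvec(c['orientation']).as_matrix(); p=np.array(c['position'])
    uv=np.asarray(uv,float); r=np.c_[(uv[:,0]-c['cx'])/c['fx'],(uv[:,1]-c['cy'])/c['fy'],np.ones(len(uv))]@M.T
    if depth is not None: return p+r*np.asarray(depth)[:,None]
    return p+r*((z-p[2])/r[:,2])[:,None]
def rect(P):
    (c,s,a)=cv2.minAreaRect((P[:,:2]*1000).astype(np.float32))
    b=cv2.boxPoints((c,s,a)); e=[b[1]-b[0],b[2]-b[1]]; L=max(e,key=np.linalg.norm)
    th=np.arctan2(L[1],L[0])-np.pi/2; th=(th+np.pi/2)%np.pi-np.pi/2
    return np.round(c,1),np.round(sorted(s),1),round(th,3)
H=dict(green_stone=.024,brown_stone=.024,wheel=.022,spanner=.010,green_pad=.006,brown_pad=.006,wheel_pad=.006,spanner_pad=.006)
def measure(names=H,cam="top"):
    im,d=get_image(cam)
    for k in names:
        for m in masks_of(cam,k)[:4]:
            v,u=np.nonzero(m['region']); uv=np.c_[u,v]
            D=d[v,u]; P=deproj(cam,uv,depth=D); ok=D>0
            zt=np.percentile(P[ok,2],50)
            top=ok&(abs(P[:,2]-H[k])<.006)
            Q=deproj(cam,uv[top],z=H[k]) if top.sum()>20 else None
            col=im[v,u].mean(0).round()
            print(k,round(m['p'],2),np.round(m['centre']),len(u),'zmed',round(zt,4),'bgr',col, None if Q is None else (rect(Q),'mean',(Q.mean(0)[:2]*1000).round(1)))
    return im
E
python3 -c "
from h import *
measure()
print(get_obs()['t'])"
```

```text
green_stone 0.96 [142. 322.] 791 zmed 0.0238 bgr [121.  95. 189.] ((array([402.9, 516.8]), array([ 38.3, 109.6]), np.float32(-1.097)), 'mean', array([402.3, 517.1]))
green_stone 0.9 [227. 196.] 624 zmed 0.0241 bgr [133. 103. 203.] ((array([727.6, 311.8]), array([ 36.1, 110. ]), np.float32(-1.131)), 'mean', array([727.7, 312. ]))
green_stone 0.89 [160. 251.] 673 zmed 0.0239 bgr [158.  64.  22.] ((array([593.9, 487. ]), array([ 36.5, 111.4]), np.float32(-0.696)), 'mean', array([593.8, 487.1]))
green_stone 0.65 [216. 248.] 527 zmed 0.0246 bgr [ 47. 134.  13.] ((array([595.7, 339.5]), array([ 32.9, 108.8]), np.float32(-0.326)), 'mean', array([596.4, 340.3]))
brown_stone 0.75 [392. 311.] 619 zmed 0.0249 bgr [ 34.  70. 143.] ((array([ 444.6, -104.7]), array([ 35.8, 110. ]), np.float32(-0.128)), 'mean', array([ 444.7, -104.6]))
wheel 0.8 [306. 250.] 463 zmed 0.0235 bgr [158. 155. 143.] ((array([595.6, 106.8]), array([60.4, 60.6]), np.float32(1.254)), 'mean', array([595.4, 106.9]))
wheel 0.32 [285. 180.] 494 zmed 0.09 bgr [ 24.  54. 110.] None
spanner 0.84 [300. 304.] 454 zmed 0.0103 bgr [13
[... 415 characters left out ...]
n', array([ 607. , -106.5]))
brown_pad 0.59 [473. 252.] 1333 zmed 0.0071 bgr [ 28.  53. 104.] ((array([ 590.7, -331.1]), array([ 68.7, 141.2]), np.float32(0.114)), 'mean', array([ 590.1, -331.4]))
wheel_pad 0.92 [473. 314.] 1302 zmed 0.0074 bgr [104. 104.  96.] ((array([ 430.9, -325.7]), array([93.9, 94.6]), np.float32(-1.401)), 'mean', array([ 430.6, -325.7]))
spanner_pad 0.78 [214. 307.] 1434 zmed 0.0068 bgr [88. 92. 88.] ((array([453.3, 329.8]), array([ 59. , 163.4]), np.float32(0.299)), 'mean', array([452.9, 329.3]))
spanner_pad 0.21 [471. 252.] 1388 zmed 0.007 bgr [ 28.  52. 102.] ((array([ 590.6, -331.3]), array([ 70. , 140.8]), np.float32(0.132)), 'mean', array([ 590. , -330.8]))
0.55
```

```bash
cat > ref.py <<'E'
from h import *
def col(im,bgrf,box,z,cam="top"):
    b,g,r=[im[...,i].astype(int) for i in range(3)]
    m=bgrf(b,g,r); x0,y0,x1,y1=box; M=np.zeros_like(m); M[y0:y1,x0:x1]=m[y0:y1,x0:x1]
    n,l,s,_=cv2.connectedComponentsWithStats(M.astype(np.uint8)); k=1+np.argmax(s[1:,4]); v,u=np.nonzero(l==k)
    Q=deproj(cam,np.c_[u,v],z=z); return rect(Q),(Q.mean(0)[:2]*1000).round(1)
E
python3 - <<'E'
from ref import *
im,d=get_image("top")
gr=lambda b,g,r:(g>1.5*r)&(g>1.5*b)&(g>60)
br=lambda b,g,r:(r>1.6*g)&(r>1.9*b)&(r>80)&(b<75)
wh=lambda b,g,r:(r+g+b>330)&(abs(r-b)<45)
print('gs',col(im,gr,(180,220,250,275),.024))
print('gp',col(im,gr,(350,220,430,275),.006))
print('bp',col(im,br,(435,230,510,275),.006))
print('wp',col(im,wh,(445,290,500,340),.006))
print('sp',col(im,wh,(190,285,250,325),.006))
print('s',col(im,wh,(265,285,335,325),.010))
v,u=np.nonzero(np.ones(d.shape));P=deproj("top",np.c_[u,v],depth=d.ravel())
for n,x,y,lo,hi in(("gs",.596,.340,.020,.03),("bs",.445,-.105,.02,.03),("wheel",.596,.107,.016,.03),("hub",.596,.107,.038,.055)):
    s=(abs(P[:,0]-x)<.08)&(abs(P[:,1]-y)<.08)&(P[:,2]>lo)&(P[:,2]<hi); print(n,rect(P[s]),P[s].mean(0),s.sum())
o=get_obs();M=R.from_rotvec(o['tool_rot']).as_matrix();print(M.round(3))
big=cv2.resize(im[220:350,130:510],None,fx=2.1,fy=2.1,interpolation=cv2.INTER_CUBIC);cv2.imwrite("pics/crop.png",big)
E
```

```text
gs ((array([595.3, 338.9]), array([ 34.9, 111.5]), np.float32(-0.344)), array([595.5, 338.9]))
gp ((array([ 606.6, -107.7]), array([ 50.1, 124.4]), np.float32(-0.279)), array([ 606.5, -107.7]))
bp ((array([ 589.8, -333.6]), array([ 49. , 123.3]), np.float32(0.13)), array([ 589.7, -333.6]))
wp ((array([ 430.6, -329.2]), array([74.7, 76.2]), np.float32(-0.791)), array([ 430.3, -328.7]))
sp ((array([452.2, 329.9]), array([ 37.5, 145.5]), np.float32(0.297)), array([452.2, 329.8]))
s ((array([451.6, 117.7]), array([ 30.7, 140.6]), np.float32(0.138)), array([451.6, 118.4]))
gs (array([629.9, 329.7]), array([107.2, 110.1]), np.float32(-0.314)) [0.59698082 0.33958134 0.02466431] 560
bs (array([ 444.8, -104.7]), array([ 35.9, 110.5]), np.float32(-0.133)) [ 0.44467115 -0.10447582  0.0248441 ] 573
wheel (array([597. , 106.7]), array([61.7, 62.5]), np.float32(0.432)) [0.59612865 0.10715469 0.02258662] 402
hub (array([596.7, 107.1]), array([20.3, 22.5]), np.float32(-1.568)) [0.59657643 0.10692263 0.04530486] 70
[[ 0.    -0.974  0.226]
 [ 0.     0.226  0.974]
 [-1.    -0.     0.   ]]
```

View pics/crop.png

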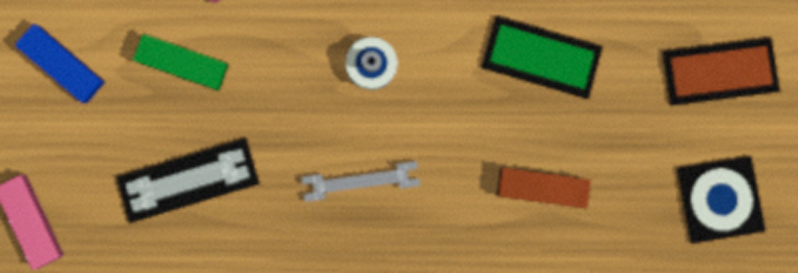

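Emit:
{"method": "carry_out", "body": {
  "increments": [
    [[0, 0, -1], [1, -0.6, 0], 1],
    [[0, 0, -1], [1, -0.6, 0], 1],
    [[0, 0, -1], [1, -0.6, 0], 1],
    [[0, 0, -1], [1, -0.6, 0], 1],
    [[0, 0, -1], [1, -0.6, 0], 1],
    [[0, 0, -1], [1, -0.6, 0], 1],
    [[0, 0, -1], [1, -0.6, 0], 1],
    [[0, 0, -1], [1, -0.6, 0], 1]
  ],
  "squeeze": 40
}}

```text
t: 1.4
tool_pos: [0.3039, 0.5102, 0.4054]
tool_rot: [-0.404, 1.531, 0.406]
contact_force: [-0.0, -0.3, 0.2]
opening: 0.0855
```

Emit:
{"method": "carry_out", "body": {
  "increments": [
    [[0, 0, -1], [1, -0.6, -0.5], 1],
    [[0, 0, -1], [1, -0.6, -0.5], 1],
    [[0, 0, -1], [1, -0.6, -0.5], 1],
    [[0, 0, -1], [1, -0.6, -0.5], 1],
    [[0, 0, -1], [1, -0.6, -0.5], 1],
    [[0, 0, -1], [1, -0.6, -0.5], 1],
    [[0, 0, -1], [1, -0.6, -0.5], 1],
    [[0, 0, -1], [1, -0.6, -0.5], 1]
  ]
}}

```text
t: 2.2
tool_pos: [0.4707, 0.4099, 0.3265]
tool_rot: [0.252, 1.547, -0.246]
contact_force: [1.0, 0.2, -0.5]
opening: 0.0854
```

Emit:
{"method": "carry_out", "body": {
  "increments": [
    [[0, 0, 0], [1, -0.6, -0.5], 1],
    [[0, 0, 0], [1, -0.6, -0.5], 1],
    [[0, 0, 0], [1, -0.6, -0.5], 1],
    [[0, 0, 0], [1, -0.6, -0.5], 1],
    [[0, 0, 0], [1, -0.6, -0.5], 1],
    [[0, 0, 0], [1, -0.6, -0.5], 1],
    [[0, 0, 0], [0, 0, 0], 1]
  ]
}}

```text
t: 2.9
tool_pos: [0.5973, 0.3326, 0.2626]
tool_rot: [0.256, 1.548, -0.251]
contact_force: [-0.2, 0.5, 0.0]
opening: 0.0854
```

```bash
cat > go.py <<'E'
import sys
from h import *
o=get_obs();p=o['tool_pos'];M=R.from_rotvec(o['tool_rot']).as_matrix()
jaw=np.arctan2(M[1,2],M[0,2])
x,y,z,th=map(float,sys.argv[1:5])
e=(th-jaw+np.pi/2)%np.pi-np.pi/2
# tilt correction: rotate current tool x to -z
a=np.cross(M[:,0],[0,0,-1])
print('t',round(o['t'],2),'pos',p.round(4),'jaw',round(jaw,3),'F',np.round(o['contact_force'],1),'op',round(o['opening'],4))
print('units shift',((np.array([x,y,z])/1000-p)/.02).round(2),'turn z',round(e/.1,2),'tilt xy',(a/.1).round(2)[:2])
E
python3 go.py 596 339 178 -0.335
```

```text
t 2.9 pos [0.5973 0.3326 0.2626] jaw -0.323 F [-0.2  0.5  0. ] op 0.0854
units shift [-0.07  0.32 -4.23] turn z -0.12 tilt xy [-0.02  0.09]
```

Emit:
{"method": "carry_out", "body": {
  "increments": [
    [[0, 0.1, -0.1], [0, 0.3, -0.6], 1],
    [[0, 0, 0], [0, 0, -1], 1],
    [[0, 0, 0], [0, 0, -1], 1],
    [[0, 0, 0], [0, 0, -1], 1],
    [[0, 0, 0], [0, 0, -0.5], 1],
    [[0, 0, 0], [0, 0, 0], 1]
  ]
}}

```text
t: 3.5
tool_pos: [0.594, 0.3436, 0.1778]
tool_rot: [0.264, 1.559, -0.258]
contact_force: [0.6, 0.1, -0.3]
opening: 0.0855
```

```bash
python3 go.py 596 339 178 -0.335; python3 -c "
from h import *
im,d=get_image('side'); cv2.imwrite('pics/s1.png',cv2.resize(im[120:300,120:360],None,fx=3,fy=3))"
```

```text
t 3.5 pos [0.594  0.3436 0.1778] jaw -0.332 F [ 0.6  0.1 -0.3] op 0.0855
units shift [ 0.1  -0.23  0.01] turn z -0.03 tilt xy [-0.05 -0.03]
```

View pics/s1.png

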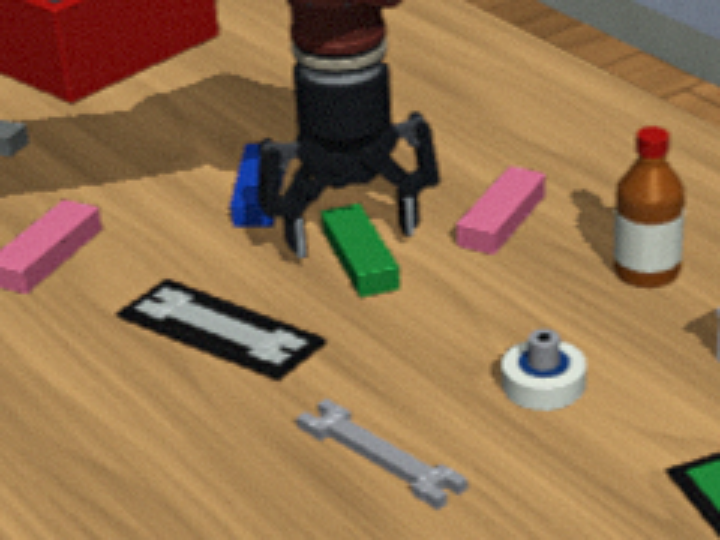

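The open fingers straddle the green stone (at about 360,250 in the crop), well clear of the pink and blue look-alikes. The next step is to close.

Emit:
{"method": "carry_out", "body": {
  "increments": [
    [[0, 0, 0], [0.1, -0.2, 0], 1],
    [[0, 0, 0], [0, 0, 0], 0],
    [[0, 0, 0], [0, 0, 0], 0],
    [[0, 0, 0], [0, 0, 0], 0],
    [[0, 0, 0], [0, 0, 0], 0],
    [[0, 0, 0], [0, 0, 0], 0],
    [[0, 0, 0], [0, 0, 0], 0]
  ]
}}

```text
t: 4.25
tool_pos: [0.5977, 0.3405, 0.1837]
tool_rot: [0.268, 1.552, -0.253]
contact_force: [0.5, -0.5, -0.0]
opening: 0.035
```

```bash
python3 go.py 596 339 178 -0.335
```

```text
t 4.25 pos [0.5977 0.3405 0.1837] jaw -0.332 F [ 0.5 -0.5 -0. ] op 0.035
units shift [-0.08 -0.07 -0.28] turn z -0.03 tilt xy [-0.08  0.05]
```

Emit:
{"method": "carry_out", "body": {
  "increments": [
    [[0, 0, 0], [0, 0, 0.3], 0],
    [[0, 0, 0], [0, 0, 0.7], 0],
    [[0, 0, 0], [0, 0, 1], 0],
    [[0, 0, 0], [0, 0, 1], 0],
    [[0, 0, 0], [0, 0, 1], 0],
    [[0, 0, 0], [0, 0, 1], 0]
  ],
  "squeeze": 60
}}

```text
t: 4.85
tool_pos: [0.5945, 0.339, 0.2831]
tool_rot: [0.262, 1.563, -0.26]
contact_force: [0.1, -0.4, -3.5]
opening: 0.0345
```

```bash
python3 go.py 607 -107 280 -0.285; python3 -c "
from h import *
im,d=get_image('side'); cv2.imwrite('pics/s2.png',cv2.resize(im[100:280,120:360],None,fx=3,fy=3))"
```

```text
t 4.85 pos [0.5945 0.339  0.2831] jaw -0.332 F [ 0.1 -0.4 -3.5] op 0.0345
units shift [  0.62 -22.3   -0.15] turn z 0.47 tilt xy [-0.03 -0.07]
```

View pics/s2.png

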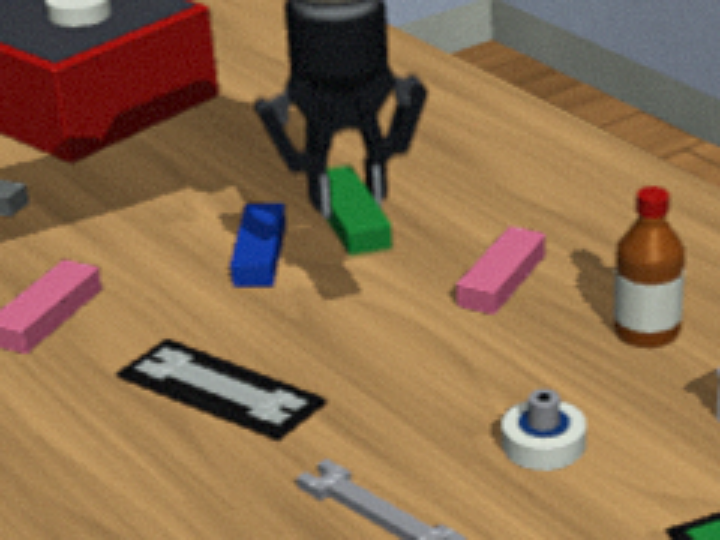

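Emit:
{"method": "carry_out", "body": {
  "increments": [
    [[0, 0, 0], [0, -0.5, 0], 0],
    [[0, 0, 0], [0, -1, 0], 0],
    [[0, 0, 0], [0, -1, 0], 0],
    [[0, 0, 0], [0, -1, 0], 0],
    [[0, 0, 0], [0, -1, 0], 0],
    [[0, 0, 0], [0, -1, 0], 0],
    [[0, 0, 0], [0, -1, 0], 0],
    [[0, 0, 0], [0, -1, 0], 0]
  ]
}}

```text
t: 5.7
tool_pos: [0.5914, 0.1762, 0.2801]
tool_rot: [0.259, 1.568, -0.263]
contact_force: [-0.3, -0.3, -2.8]
opening: 0.0346
```

Emit:
{"method": "carry_out", "body": {
  "increments": [
    [[0, 0, 0], [0, -1, 0], 0],
    [[0, 0, 0], [0, -1, 0], 0],
    [[0, 0, 0], [0, -1, 0], 0],
    [[0, 0, 0], [0, -1, 0], 0],
    [[0, 0, 0], [0, -1, 0], 0],
    [[0, 0, 0], [0, -1, 0], 0],
    [[0, 0, 0], [0, -1, 0], 0],
    [[0, 0, 0], [0, -1, 0], 0]
  ]
}}

```text
t: 6.5
tool_pos: [0.5815, -0.0025, 0.2655]
tool_rot: [0.259, 1.591, -0.276]
contact_force: [-0.1, -0.2, -3.0]
opening: 0.0343
```

```bash
python3 go.py 607 -107 280 -0.285
```

```text
t 6.5 pos [ 0.5815 -0.0025  0.2655] jaw -0.34 F [-0.1 -0.2 -3. ] op 0.0343
units shift [ 1.27 -5.23  0.72] turn z 0.55 tilt xy [ 0.05 -0.38]
```

Emit:
{"method": "carry_out", "body": {
  "increments": [
    [[0, -0.1, 0.1], [0.3, -1, 0], 0],
    [[0, -0.1, 0.1], [0.3, -1, 0], 0],
    [[0, -0.1, 0.1], [0.3, -1, 0], 0],
    [[0, 0, 0.1], [0.3, -1, 0], 0],
    [[0, 0, 0.1], [0, -0.7, 0], 0],
    [[0, 0, 0], [0, 0, 0], 0],
    [[0, 0, 0], [0, 0, 0], 0]
  ]
}}

```text
t: 7.2
tool_pos: [0.5959, -0.1103, 0.2538]
tool_rot: [0.229, 1.584, -0.241]
contact_force: [-0.1, -0.2, -2.3]
opening: 0.0343
```

```bash
python3 go.py 607 -107 190 -0.285;python3 go.py 607 -107 190 -0.285; python3 -c "
from h import *
im,d=get_image('top'); cv2.imwrite('pics/t2.png',cv2.resize(im[180:330,280:480],None,fx=3.5,fy=3.5))"
```

```text
t 7.2 pos [ 0.5959 -0.1103  0.2538] jaw -0.298 F [-0.1 -0.2 -2.3] op 0.0343
units shift [ 0.55  0.16 -3.19] turn z 0.13 tilt xy [ 0.04 -0.27]
t 7.2 pos [ 0.5959 -0.1103  0.2538] jaw -0.298 F [-0.1 -0.2 -2.3] op 0.0343
units shift [ 0.55  0.16 -3.19] turn z 0.13 tilt xy [ 0.04 -0.27]
```

View pics/t2.png

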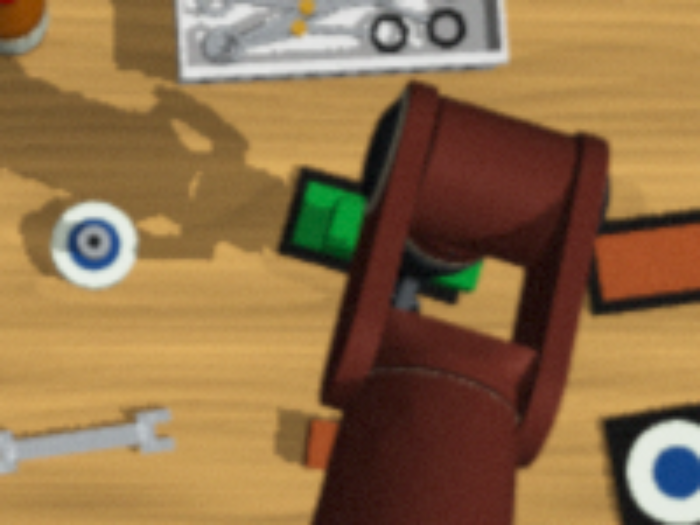

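Emit:
{"method": "carry_out", "body": {
  "increments": [
    [[0, -0.2, 0.1], [0.5, 0.1, -0.5], 0],
    [[0, 0, 0], [0, 0, -1], 0],
    [[0, 0, 0], [0, 0, -0.8], 0],
    [[0, 0, 0], [0, 0, -0.3], 0],
    [[0, 0, 0], [0, 0, 0], 0]
  ]
}}

```text
t: 7.75
tool_pos: [0.6045, -0.1052, 0.199]
tool_rot: [0.22, 1.567, -0.227]
contact_force: [0.4, -0.4, -2.0]
opening: 0.0344
```

```bash
python3 go.py 607 -107 190 -0.285
```

```text
t 7.75 pos [ 0.6045 -0.1052  0.199 ] jaw -0.285 F [ 0.4 -0.4 -2. ] op 0.0344
units shift [ 0.12 -0.09 -0.45] turn z -0.0 tilt xy [ 0.03 -0.08]
```

Emit:
{"method": "carry_out", "body": {
  "increments": [
    [[0, 0, 0], [0.1, -0.1, -0.2], 0],
    [[0, 0, 0], [0, 0, -0.2], 0],
    [[0, 0, 0], [0, 0, 0], 0]
  ]
}}

```text
t: 8.05
tool_pos: [0.6071, -0.1071, 0.1916]
tool_rot: [0.22, 1.565, -0.227]
contact_force: [-0.1, 1.1, -3.0]
opening: 0.0342
```

```bash
python3 go.py 607 -107 190 -0.285
```

```text
t 8.05 pos [ 0.6071 -0.1071  0.1916] jaw -0.284 F [-0.1  1.1 -3. ] op 0.0342
units shift [-0.01  0.   -0.08] turn z -0.01 tilt xy [ 0.04 -0.07]
```

Still no upward reaction, so I keep going down until there is contact.

Emit:
{"method": "carry_out", "body": {
  "increments": [
    [[0, 0, 0], [0, 0, -0.15], 0],
    [[0, 0, 0], [0, 0, -0.1], 0]
  ]
}}

```text
t: 8.25
tool_pos: [0.6082, -0.1076, 0.1898]
tool_rot: [0.219, 1.564, -0.227]
contact_force: [-8.7, 2.1, 11.4]
opening: 0.0344
```

```bash
python3 go.py 607 -107 190 -0.285; python3 -c "
from h import *
im,d=get_image('side'); cv2.imwrite('pics/s3.png',cv2.resize(im[200:350,280:480],None,fx=3.5,fy=3.5))"
```

```text
t 8.25 pos [ 0.6082 -0.1076  0.1898] jaw -0.284 F [-8.7  2.1 11.4] op 0.0344
units shift [-0.06  0.03  0.01] turn z -0.01 tilt xy [ 0.04 -0.05]
```

View pics/s3.png

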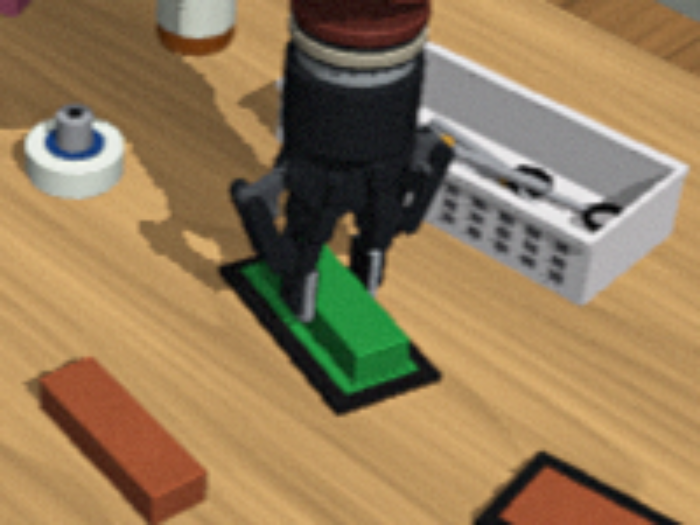

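Emit:
{"method": "carry_out", "body": {
  "increments": [
    [[0, 0, 0], [0, 0, 0], 0.65],
    [[0, 0, 0], [0, 0, 0], 0.65],
    [[0, 0, 0], [0, 0, 0], 0.65],
    [[0, 0, 0], [0, 0, 0.5], 0.65],
    [[0, 0, 0], [0, 0, 1], 0.65],
    [[0, 0, 0], [0, 0, 1], 0.65],
    [[0, 0, 0], [0, 0, 1], 0.65],
    [[0, 0, 0], [0, 0, 1], 0.65]
  ]
}}

```text
t: 9.1
tool_pos: [0.6087, -0.108, 0.2849]
tool_rot: [0.219, 1.562, -0.228]
contact_force: [-0.4, -0.1, -0.3]
opening: 0.0554
```

```bash
python3 go.py 445 -105 270 -0.13
```

```text
t 9.1 pos [ 0.6087 -0.108   0.2849] jaw -0.284 F [-0.4 -0.1 -0.3] op 0.0554
units shift [-8.18  0.15 -0.74] turn z 1.54 tilt xy [ 0.05 -0.04]
```

Emit:
{"method": "carry_out", "body": {
  "increments": [
    [[0, 0, 0.2], [-1, 0, 0], 1],
    [[0, 0, 0.2], [-1, 0, 0], 1],
    [[0, 0, 0.2], [-1, 0, 0], 1],
    [[0, 0, 0.2], [-1, 0, 0], 1],
    [[0, 0, 0.2], [-1, 0, 0], 1],
    [[0, 0, 0.2], [-1, 0, 0], 1],
    [[0, 0, 0.2], [-1, 0, 0], 1],
    [[0, 0, 0], [0, 0, 0], 1]
  ]
}}

```text
t: 9.9
tool_pos: [0.4666, -0.1085, 0.2979]
tool_rot: [0.101, 1.551, -0.115]
contact_force: [0.4, 0.4, -0.0]
opening: 0.0851
```

```bash
python3 go.py 445 -105 183 -0.13; python3 -c "
from ref import *
im,d=get_image('top'); cv2.imwrite('pics/t3.png',cv2.resize(im[180:330,280:480],None,fx=3.5,fy=3.5))
v,u=np.nonzero(np.ones(d.shape));P=deproj('top',np.c_[u,v],depth=d.ravel())
s=(abs(P[:,0]-.607)<.06)&(abs(P[:,1]+.107)<.08)&(P[:,2]>.024)&(P[:,2]<.038); print('gs',rect(P[s]),P[s].mean(0),s.sum())
"
```

```text
t 9.9 pos [ 0.4666 -0.1085  0.2979] jaw -0.138 F [ 0.4  0.4 -0. ] op 0.0851
units shift [-1.08  0.17 -5.74] turn z 0.08 tilt xy [0.1  0.16]
gs (array([ 607.7, -109.8]), array([ 36.9, 110.7]), np.float32(-0.276)) [ 0.60715183 -0.10930218  0.03088036] 593
```

View pics/t3.png

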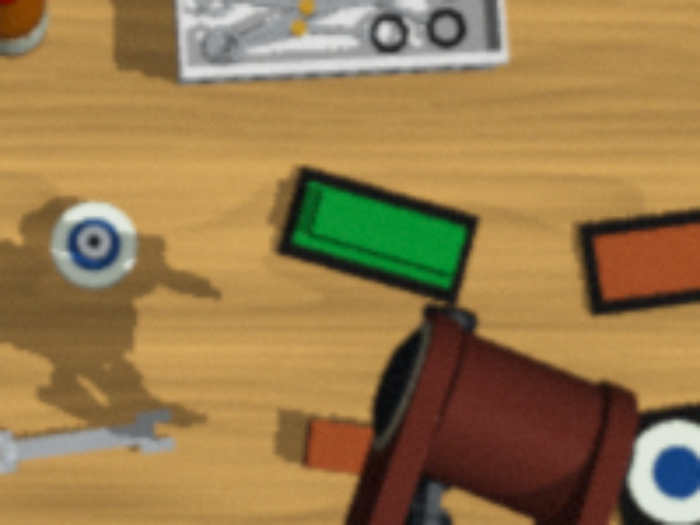

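Green lies centred within about 2 mm of its pad and lined up. Next is the brown stone.

Emit:
{"method": "carry_out", "body": {
  "increments": [
    [[0.1, 0.1, 0.1], [-1, 0.2, -0.3], 1],
    [[0, 0, 0], [0, 0, -1], 1],
    [[0, 0, 0], [0, 0, -1], 1],
    [[0, 0, 0], [0, 0, -1], 1],
    [[0, 0, 0], [0, 0, -1], 1],
    [[0, 0, 0], [0, 0, -1], 1],
    [[0, 0, 0], [0, 0, 0], 1]
  ]
}}

```text
t: 10.65
tool_pos: [0.4539, -0.1058, 0.1958]
tool_rot: [0.099, 1.545, -0.105]
contact_force: [-0.2, 0.3, 0.6]
opening: 0.0854
```

```bash
python3 go.py 445 -105 181 -0.13
```

```text
t 10.65 pos [ 0.4539 -0.1058  0.1958] jaw -0.13 F [-0.2  0.3  0.6] op 0.0854
units shift [-0.45  0.04 -0.74] turn z 0.0 tilt xy [0.05 0.23]
```

Emit:
{"method": "carry_out", "body": {
  "increments": [
    [[0, 0.2, 0], [-0.5, 0, -0.4], 1],
    [[0, 0, 0], [0, 0, -0.4], 1],
    [[0, 0, 0], [0, 0, 0], 0],
    [[0, 0, 0], [0, 0, 0], 0],
    [[0, 0, 0], [0, 0, 0], 0],
    [[0, 0, 0], [0, 0, 0], 0],
    [[0, 0, 0], [0, 0, 0], 0],
    [[0, 0, 0], [0, 0, 0], 0]
  ]
}}

```text
t: 11.45
tool_pos: [0.4461, -0.1066, 0.1832]
tool_rot: [0.096, 1.56, -0.108]
contact_force: [-0.8, -0.1, -3.3]
opening: 0.0343
```

```bash
python3 go.py 445 -105 181 -0.13
```

```text
t 11.45 pos [ 0.4461 -0.1066  0.1832] jaw -0.13 F [-0.8 -0.1 -3.3] op 0.0343
units shift [-0.06  0.08 -0.11] turn z 0.0 tilt xy [0.08 0.08]
```

Emit:
{"method": "carry_out", "body": {
  "increments": [
    [[0, 0, 0], [0, 0, 0.5], 0],
    [[0, 0, 0], [0, 0, 1], 0],
    [[0, 0, 0], [0, 0, 1], 0],
    [[0, 0, 0], [0, 0, 1], 0],
    [[0, 0, 0.3], [0.5, -0.8, 0], 0],
    [[0, 0, 0.3], [0.6, -1, 0], 0],
    [[0, 0, 0.3], [0.6, -1, 0], 0],
    [[0, 0, 0.3], [0.6, -1, 0], 0]
  ]
}}

```text
t: 12.25
tool_pos: [0.4904, -0.1818, 0.2574]
tool_rot: [-0.003, 1.565, -0.006]
contact_force: [-0.3, -1.1, -2.9]
opening: 0.0345
```

```bash
python3 go.py 590 -333 250 0.127
```

```text
t 12.25 pos [ 0.4904 -0.1818  0.2574] jaw -0.002 F [-0.3 -1.1 -2.9] op 0.0345
units shift [ 4.98 -7.56 -0.37] turn z 1.29 tilt xy [0.06 0.05]
```

Emit:
{"method": "carry_out", "body": {
  "increments": [
    [[0, 0, 0.2], [0.65, -1, 0], 0],
    [[0, 0, 0.2], [0.65, -1, 0], 0],
    [[0, 0, 0.2], [0.65, -1, 0], 0],
    [[0, 0, 0.2], [0.65, -1, 0], 0],
    [[0, 0, 0.2], [0.65, -1, 0], 0],
    [[0, 0, 0.2], [0.65, -1, 0], 0],
    [[0, 0, 0], [0.5, -0.6, 0], 0],
    [[0, 0, 0], [0, 0, 0], 0]
  ]
}}

```text
t: 13.05
tool_pos: [0.5815, -0.3212, 0.2594]
tool_rot: [-0.099, 1.564, 0.092]
contact_force: [0.8, 0.3, -2.6]
opening: 0.0346
```

```bash
python3 go.py 590 -333 190 0.127
```

```text
t 13.05 pos [ 0.5815 -0.3212  0.2594] jaw 0.122 F [ 0.8  0.3 -2.6] op 0.0346
units shift [ 0.42 -0.59 -3.47] turn z 0.05 tilt xy [0.04 0.05]
```

Emit:
{"method": "carry_out", "body": {
  "increments": [
    [[0, 0, 0], [0.4, -0.6, -0.5], 0],
    [[0, 0, 0], [0, 0, -1], 0],
    [[0, 0, 0], [0, 0, -1], 0],
    [[0, 0, 0], [0, 0, -0.4], 0],
    [[0, 0, 0], [0, 0, 0], 0]
  ]
}}

```text
t: 13.55
tool_pos: [0.5886, -0.3314, 0.2011]
tool_rot: [-0.098, 1.566, 0.094]
contact_force: [-0.0, 0.6, -3.3]
opening: 0.0343
```

```bash
python3 go.py 590 -333 189 0.127
```

```text
t 13.55 pos [ 0.5886 -0.3314  0.2011] jaw 0.122 F [-0.   0.6 -3.3] op 0.0343
units shift [ 0.07 -0.08 -0.61] turn z 0.05 tilt xy [0.02 0.03]
```

Emit:
{"method": "carry_out", "body": {
  "increments": [
    [[0, 0, 0], [0.1, -0.1, -0.25], 0],
    [[0, 0, 0], [0, 0, -0.2], 0],
    [[0, 0, 0], [0, 0, -0.1], 0]
  ]
}}

```text
t: 13.85
tool_pos: [0.5912, -0.3332, 0.192]
tool_rot: [-0.099, 1.563, 0.093]
contact_force: [-1.0, 0.2, -1.9]
opening: 0.0341
```

```bash
python3 go.py 590 -333 189 0.127
```

```text
t 13.85 pos [ 0.5912 -0.3332  0.192 ] jaw 0.123 F [-1.   0.2 -1.9] op 0.0341
units shift [-0.06  0.01 -0.15] turn z 0.04 tilt xy [0.04 0.06]
```

Emit:
{"method": "carry_out", "body": {
  "increments": [
    [[0, 0, 0], [0, 0, -0.15], 0],
    [[0, 0, 0], [0, 0, -0.1], 0]
  ]
}}

```text
t: 14.05
tool_pos: [0.5917, -0.3335, 0.189]
tool_rot: [-0.1, 1.563, 0.093]
contact_force: [-6.3, 4.2, 10.7]
opening: 0.0344
```

```bash
python3 go.py 590 -333 189 0.127
```

```text
t 14.05 pos [ 0.5917 -0.3335  0.189 ] jaw 0.123 F [-6.3  4.2 10.7] op 0.0344
units shift [-0.08  0.02 -0.  ] turn z 0.04 tilt xy [0.04 0.06]
```

Contact at the expected height, so I release and lift.

Emit:
{"method": "carry_out", "body": {
  "increments": [
    [[0, 0, 0], [0, 0, 0], 0.65],
    [[0, 0, 0], [0, 0, 0], 0.65],
    [[0, 0, 0], [0, 0, 0], 0.65],
    [[0, 0, 0], [0, 0, 0.5], 0.65],
    [[0, 0, 0], [0, 0, 1], 0.65],
    [[0, 0, 0], [0, 0, 1], 0.65],
    [[0, 0, 0], [0, 0, 1], 0.65],
    [[0, 0, 0], [0, 0.5, 1], 0.65]
  ]
}}

```text
t: 14.85
tool_pos: [0.5918, -0.3245, 0.2841]
tool_rot: [-0.1, 1.561, 0.091]
contact_force: [0.1, -0.0, -0.7]
opening: 0.0554
```

Emit:
{"method": "carry_out", "body": {
  "increments": [
    [[0, 0, 0], [0, 1, 0], 0.65],
    [[0, 0, 0], [0, 1, 0], 0.65],
    [[0, 0, 0], [0, 1, 0], 0.65],
    [[0, 0, 0], [0, 1, 0], 0.65],
    [[0, 0, 0], [0, 1, 0], 0.65],
    [[0, 0, 0], [0, 1, 0], 0.65],
    [[0, 0, 0], [0, 1, 0], 0.65],
    [[0, 0, 0], [0, 1, 0], 0.65]
  ]
}}

```text
t: 15.65
tool_pos: [0.5899, -0.1498, 0.2822]
tool_rot: [-0.101, 1.564, 0.093]
contact_force: [-0.3, -0.3, 0.2]
opening: 0.0553
```

Emit:
{"method": "carry_out", "body": {
  "increments": [
    [[0, 0, 0], [0, 1, 0], 0.65],
    [[0, 0, 0], [0, 1, 0], 0.65],
    [[0, 0, 0], [0, 1, 0], 0.65],
    [[0, 0, 0], [0, 1, 0], 0.65],
    [[0, 0, 0], [0, 1, 0], 0.65],
    [[0, 0, 0], [0, 1, 0], 0.65],
    [[0, 0, 0], [0, 1, 0], 0.65],
    [[0, 0, 0], [0, 1, 0], 0.65]
  ]
}}

```text
t: 16.45
tool_pos: [0.582, 0.0297, 0.2705]
tool_rot: [-0.103, 1.582, 0.104]
contact_force: [0.2, -0.2, -0.6]
opening: 0.0556
```

```bash
python3 go.py 596 107 199 0.1;python3 -c "
from ref import *
im,d=get_image('top'); cv2.imwrite('pics/t4.png',im)
v,u=np.nonzero(np.ones(d.shape));P=deproj('top',np.c_[u,v],depth=d.ravel())
s=(abs(P[:,0]-.59)<.06)&(abs(P[:,1]+.333)<.08)&(P[:,2]>.024)&(P[:,2]<.038); print('bs',rect(P[s]),P[s].mean(0),s.sum())
"
```

```text
t 16.45 pos [0.582  0.0297 0.2705] jaw 0.132 F [ 0.2 -0.2 -0.6] op 0.0556
units shift [ 0.7   3.86 -3.58] turn z -0.32 tilt xy [ 0.   -0.13]
bs (array([ 593.3, -330.3]), array([ 36.3, 110.6]), np.float32(0.124)) [ 0.59281513 -0.3295157   0.03097181] 577
```

View pics/t4.png

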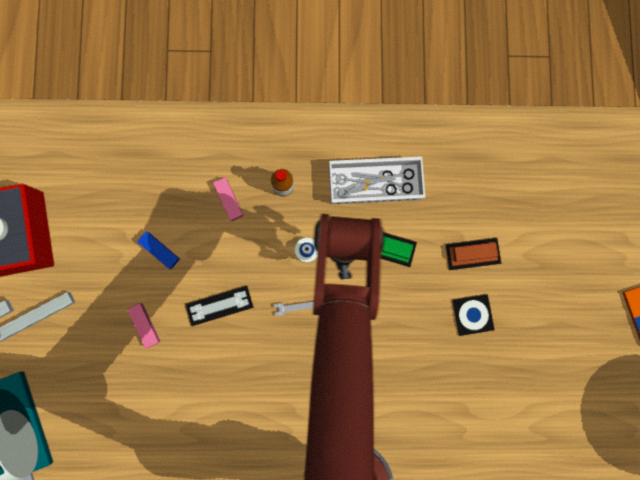

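Emit:
{"method": "carry_out", "body": {
  "increments": [
    [[0, -0.1, 0], [0.2, 1, 0], 0.65],
    [[0, 0, 0], [0.2, 1, 0], 0.65],
    [[0, 0, 0], [0.2, 1, 0], 0.65],
    [[0, 0, 0], [0, 0.7, 0], 0.65],
    [[0, 0, 0], [0, 0, -0.5], 0.65],
    [[0, 0, 0], [0, 0, -0.5], 0.65],
    [[0, 0, 0], [0, 0, 0], 0.65]
  ]
}}

```text
t: 17.2
tool_pos: [0.5875, 0.1149, 0.2415]
tool_rot: [-0.109, 1.583, 0.112]
contact_force: [0.7, -1.2, -1.0]
opening: 0.0554
```

```bash
python3 go.py 596 107 199 0.1
```

```text
t 17.2 pos [0.5875 0.1149 0.2415] jaw 0.141 F [ 0.7 -1.2 -1. ] op 0.0554
units shift [ 0.43 -0.39 -2.13] turn z -0.41 tilt xy [-0.   -0.16]
```

Emit:
{"method": "carry_out", "body": {
  "increments": [
    [[0, -0.2, 0], [0.4, -0.4, 0], 0.65],
    [[0, 0, 0], [0, 0, -0.5], 0.65],
    [[0, 0, 0], [0, 0, -0.7], 0.65],
    [[0, 0, 0], [0, 0, -0.6], 0.65],
    [[0, 0, 0], [0, 0, 0], 0.65]
  ]
}}

```text
t: 17.7
tool_pos: [0.5959, 0.1033, 0.2013]
tool_rot: [-0.108, 1.564, 0.107]
contact_force: [-0.6, 0.5, 0.7]
opening: 0.056
```

```bash
python3 go.py 596 107 199 0.1; python3 -c "
from h import *
im,d=get_image('side'); cv2.imwrite('pics/s5.png',cv2.resize(im[160:300,220:400],None,fx=4,fy=4))"
```

```text
t 17.7 pos [0.5959 0.1033 0.2013] jaw 0.137 F [-0.6  0.5  0.7] op 0.056
units shift [ 0.    0.19 -0.11] turn z -0.37 tilt xy [0.   0.05]
```

View pics/s5.png

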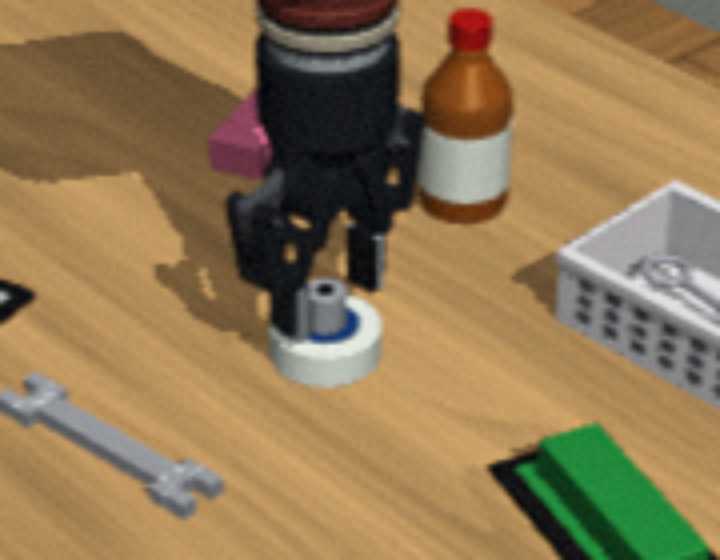

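Emit:
{"method": "carry_out", "body": {
  "increments": [
    [[0, 0, 0], [0, 0.2, 0], 0.65],
    [[0, 0, 0], [0, 0, 0], 0],
    [[0, 0, 0], [0, 0, 0], 0],
    [[0, 0, 0], [0, 0, 0], 0],
    [[0, 0, 0], [0, 0, 0], 0],
    [[0, 0, 0], [0, 0, 0], 0]
  ]
}}

```text
t: 18.35
tool_pos: [0.5966, 0.1083, 0.2033]
tool_rot: [-0.108, 1.56, 0.107]
contact_force: [0.2, 0.3, -1.4]
opening: 0.0216
```

```bash
python3 go.py 430.5 -328 320 0.1
```

```text
t 18.35 pos [0.5966 0.1083 0.2033] jaw 0.138 F [ 0.2  0.3 -1.4] op 0.0216
units shift [ -8.31 -21.81   5.83] turn z -0.38 tilt xy [0.   0.08]
```

Emit:
{"method": "carry_out", "body": {
  "increments": [
    [[0, 0, 0], [0, 0, 0.4], 0],
    [[0, 0, 0], [0, 0, 1], 0],
    [[0, 0, 0], [0, 0, 1], 0],
    [[0, 0, 0], [0, 0, 1], 0],
    [[0, 0, 0], [0, 0, 1], 0],
    [[0, 0, 0], [0, -0.5, 0.5], 0],
    [[0, 0, 0], [-0.4, -1, 0], 0],
    [[0, 0, 0], [-0.4, -1, 0], 0]
  ]
}}

```text
t: 19.15
tool_pos: [0.5788, 0.0575, 0.3057]
tool_rot: [-0.111, 1.563, 0.11]
contact_force: [0.0, 0.1, -2.7]
opening: 0.0214
```

```bash
python3 go.py 430.5 -328 300 0.1; python3 -c "
from h import *
im,d=get_image('side'); cv2.imwrite('pics/s6.png',cv2.resize(im[120:330,220:460],None,fx=3,fy=2.8))"
```

```text
t 19.15 pos [0.5788 0.0575 0.3057] jaw 0.141 F [ 0.   0.1 -2.7] op 0.0214
units shift [ -7.41 -19.27  -0.28] turn z -0.41 tilt xy [0.01 0.05]
```

View pics/s6.png

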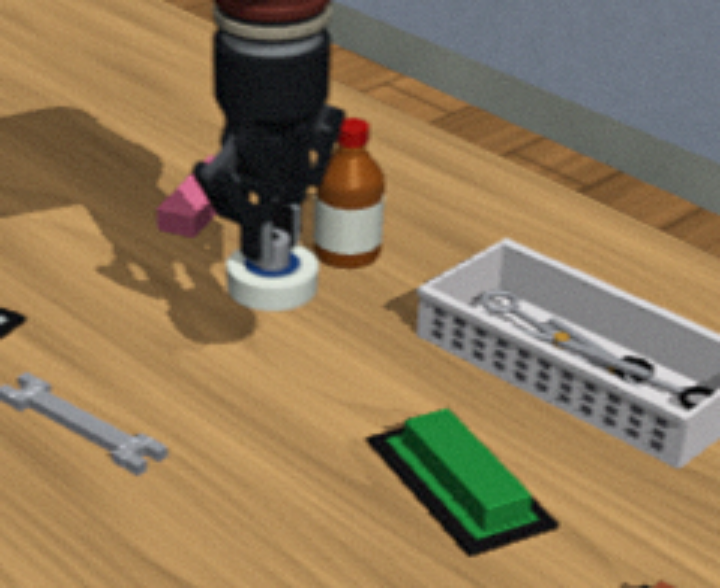

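The wheel hangs level from its hub. On to its pad.

Emit:
{"method": "carry_out", "body": {
  "increments": [
    [[0, 0, 0], [-0.4, -1, 0], 0],
    [[0, 0, 0], [-0.4, -1, 0], 0],
    [[0, 0, 0], [-0.4, -1, 0], 0],
    [[0, 0, 0], [-0.4, -1, 0], 0],
    [[0, 0, 0], [-0.4, -1, 0], 0],
    [[0, 0, 0], [-0.4, -1, 0], 0],
    [[0, 0, 0], [-0.4, -1, 0], 0],
    [[0, 0, 0], [-0.4, -1, 0], 0]
  ]
}}

```text
t: 20.0
tool_pos: [0.5089, -0.1138, 0.3036]
tool_rot: [-0.112, 1.568, 0.105]
contact_force: [-0.7, -0.1, -1.5]
opening: 0.0214
```

Emit:
{"method": "carry_out", "body": {
  "increments": [
    [[0, 0, 0], [-0.4, -1, 0], 0],
    [[0, 0, 0], [-0.4, -1, 0], 0],
    [[0, 0, 0], [-0.4, -1, 0], 0],
    [[0, 0, 0], [-0.4, -1, 0], 0],
    [[0, 0, 0], [-0.4, -1, 0], 0],
    [[0, 0, 0], [-0.4, -1, 0], 0],
    [[0, 0, 0], [-0.4, -1, 0], 0],
    [[0, 0, 0], [0, -0.5, 0], 0]
  ]
}}

```text
t: 20.8
tool_pos: [0.4455, -0.2734, 0.3013]
tool_rot: [-0.107, 1.574, 0.102]
contact_force: [-0.3, -0.1, -2.3]
opening: 0.0213
```

```bash
python3 go.py 430.5 -328 209 0.1
```

```text
t 20.8 pos [ 0.4455 -0.2734  0.3013] jaw 0.133 F [-0.3 -0.1 -2.3] op 0.0213
units shift [-0.75 -2.73 -4.61] turn z -0.33 tilt xy [ 0.04 -0.05]
```

Emit:
{"method": "carry_out", "body": {
  "increments": [
    [[0, 0, 0], [-0.3, -1, 0], 0],
    [[0, 0, 0], [-0.3, -1, 0], 0],
    [[0, 0, 0], [0, -0.5, -0.5], 0],
    [[0, 0, 0], [0, 0, -1], 0],
    [[0, 0, 0], [0, 0, -1], 0],
    [[0, 0, 0], [0, 0, -0.6], 0],
    [[0, 0, 0], [0, 0, 0], 0]
  ]
}}

```text
t: 21.5
tool_pos: [0.4332, -0.3261, 0.2346]
tool_rot: [-0.103, 1.573, 0.102]
contact_force: [-1.4, -0.1, -2.1]
opening: 0.0216
```

```bash
python3 go.py 430.5 -328 209 0.1
```

```text
t 21.5 pos [ 0.4332 -0.3261  0.2346] jaw 0.13 F [-1.4 -0.1 -2.1] op 0.0216
units shift [-0.13 -0.1  -1.28] turn z -0.3 tilt xy [ 0.01 -0.05]
```

Emit:
{"method": "carry_out", "body": {
  "increments": [
    [[0, 0, 0], [-0.1, -0.1, -0.5], 0],
    [[0, 0, 0], [0, 0, -0.4], 0],
    [[0, 0, 0], [0, 0, 0], 0]
  ]
}}

```text
t: 21.8
tool_pos: [0.4317, -0.3279, 0.2159]
tool_rot: [-0.104, 1.572, 0.102]
contact_force: [-0.5, -0.5, -1.8]
opening: 0.0213
```

```bash
python3 go.py 430.5 -328 209 0.1
```

```text
t 21.8 pos [ 0.4317 -0.3279  0.2159] jaw 0.131 F [-0.5 -0.5 -1.8] op 0.0213
units shift [-0.06 -0.01 -0.35] turn z -0.31 tilt xy [ 0.01 -0.04]
```

Emit:
{"method": "carry_out", "body": {
  "increments": [
    [[0, 0, 0], [-0.1, 0, -0.15], 0],
    [[0, 0, 0], [0, 0, -0.15], 0]
  ]
}}

```text
t: 22.0
tool_pos: [0.4301, -0.3282, 0.2107]
tool_rot: [-0.105, 1.571, 0.101]
contact_force: [0.4, -0.5, -2.1]
opening: 0.0215
```

```bash
python3 go.py 430.5 -328 209 0.1
```

```text
t 22.0 pos [ 0.4301 -0.3282  0.2107] jaw 0.131 F [ 0.4 -0.5 -2.1] op 0.0215
units shift [ 0.02  0.01 -0.08] turn z -0.31 tilt xy [ 0.03 -0.02]
```

Emit:
{"method": "carry_out", "body": {
  "increments": [
    [[0, 0, 0], [0, 0, -0.12], 0],
    [[0, 0, 0], [0, 0, -0.1], 0]
  ]
}}

```text
t: 22.2
tool_pos: [0.4305, -0.3288, 0.2093]
tool_rot: [-0.105, 1.572, 0.102]
contact_force: [-6.9, 7.0, 15.5]
opening: 0.0215
```

```bash
python3 go.py 430.5 -328 209 0.1
```

```text
t 22.2 pos [ 0.4305 -0.3288  0.2093] jaw 0.131 F [-6.9  7.  15.5] op 0.0215
units shift [ 0.    0.04 -0.01] turn z -0.31 tilt xy [ 0.02 -0.03]
```

The wheel is in contact with its pad. Release, lift, and go toward the spanner at (452, 118).

Emit:
{"method": "carry_out", "body": {
  "increments": [
    [[0, 0, 0], [0, 0, 0], 0.6],
    [[0, 0, 0], [0, 0, 0], 0.6],
    [[0, 0, 0], [0, 0, 0], 0.6],
    [[0, 0, 0], [0, 0, 0.5], 0.6],
    [[0, 0, 0], [0, 0, 1], 0.6],
    [[0, 0, 0], [0, 0, 1], 0.6],
    [[0, 0, 0], [0, 0, 1], 0.6],
    [[0, 0, 0], [0, 0.5, 0.5], 0.6]
  ]
}}

```text
t: 23.0
tool_pos: [0.4309, -0.3196, 0.2952]
tool_rot: [-0.106, 1.57, 0.099]
contact_force: [-0.1, -0.6, 0.3]
opening: 0.0512
```

Emit:
{"method": "carry_out", "body": {
  "increments": [
    [[0, 0, 0], [0, 1, 0], 0.6],
    [[0, 0, 0], [0, 1, 0], 0.6],
    [[0, 0, 0], [0, 1, 0], 0.6],
    [[0, 0, 0], [0, 1, 0], 0.6],
    [[0, 0, 0], [0, 1, 0], 0.6],
    [[0, 0, 0], [0, 1, 0], 0.6],
    [[0, 0, 0], [0, 1, 0], 0.6],
    [[0, 0, 0], [0, 1, 0], 0.6]
  ]
}}

```text
t: 23.8
tool_pos: [0.4298, -0.1509, 0.2994]
tool_rot: [-0.106, 1.565, 0.095]
contact_force: [0.0, -0.2, -0.1]
opening: 0.0512
```

Emit:
{"method": "carry_out", "body": {
  "increments": [
    [[0, 0, 0], [0.1, 1, 0], 0.6],
    [[0, 0, 0], [0.1, 1, 0], 0.6],
    [[0, 0, 0], [0.1, 1, 0], 0.6],
    [[0, 0, 0], [0.1, 1, 0], 0.6],
    [[0, 0, 0], [0.1, 1, 0], 0.6],
    [[0, 0, 0], [0.1, 1, 0], 0.6],
    [[0, 0, 0], [0.1, 1, 0], 0.6],
    [[0, 0, 0], [0.1, 1, 0], 0.6]
  ]
}}

```text
t: 24.6
tool_pos: [0.4421, 0.0203, 0.2991]
tool_rot: [-0.106, 1.565, 0.098]
contact_force: [-0.4, -0.1, 0.1]
opening: 0.0514
```

```bash
python3 go.py 452 118 178 0.138;python3 -c "
from ref import *
im,d=get_image('top'); cv2.imwrite('pics/t7.png',im)
v,u=np.nonzero(np.ones(d.shape));P=deproj('top',np.c_[u,v],depth=d.ravel())
for lo,hi in((.022,.037),(.045,.058)):
    s=(abs(P[:,0]-.43)<.06)&(abs(P[:,1]+.328)<.06)&(P[:,2]>lo)&(P[:,2]<hi); print('w',rect(P[s]),P[s].mean(0),s.sum())
"
```

```text
t 24.6 pos [0.4421 0.0203 0.2991] jaw 0.129 F [-0.4 -0.1  0.1] op 0.0514
units shift [ 0.5   4.88 -6.06] turn z 0.09 tilt xy [0.05 0.04]
w (array([ 429.8, -329.4]), array([60.9, 61.9]), np.float32(0.002)) [ 0.43089931 -0.32737602  0.02910869] 400
w (array([ 430.5, -329.9]), array([20.1, 24.3]), np.float32(-0.007)) [ 0.43074905 -0.32854797  0.05235617] 74
```

View pics/t7.png

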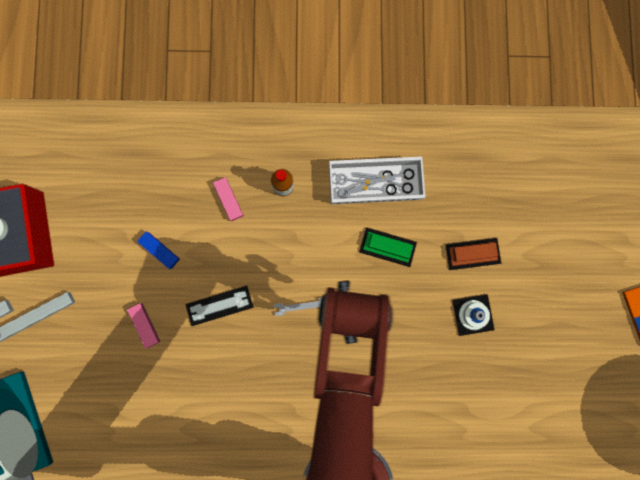

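Wheel centred within about 1.5 mm. Next is the spanner.

Emit:
{"method": "carry_out", "body": {
  "increments": [
    [[0, 0, 0.1], [0.1, 1, -0.5], 0.6],
    [[0, 0, 0], [0.1, 1, -0.5], 0.6],
    [[0, 0, 0], [0.1, 1, -0.5], 0.6],
    [[0, 0, 0], [0.1, 1, -0.5], 0.6],
    [[0, 0, 0], [0, 0.5, -0.8], 0.6],
    [[0, 0, 0], [0, 0, -1], 0.6],
    [[0, 0, 0], [0, 0, -0.8], 0.6],
    [[0, 0, 0], [0, 0, 0], 0.6]
  ]
}}

```text
t: 25.45
tool_pos: [0.447, 0.1182, 0.2057]
tool_rot: [-0.118, 1.561, 0.113]
contact_force: [0.1, -0.6, 0.2]
opening: 0.0511
```

```bash
python3 go.py 452 118 178 0.138
```

```text
t 25.45 pos [0.447  0.1182 0.2057] jaw 0.147 F [ 0.1 -0.6  0.2] op 0.0511
units shift [ 0.25 -0.01 -1.39] turn z -0.09 tilt xy [0.03 0.07]
```

Emit:
{"method": "carry_out", "body": {
  "increments": [
    [[0, 0, -0.1], [0.25, 0, -0.6], 0.6],
    [[0, 0, 0], [0, 0, -0.6], 0.6],
    [[0, 0, 0], [0, 0, 0], 0.6]
  ]
}}

```text
t: 25.75
tool_pos: [0.452, 0.1182, 0.1825]
tool_rot: [-0.11, 1.56, 0.105]
contact_force: [-0.2, -0.2, 0.2]
opening: 0.0514
```

```bash
python3 go.py 452 118 178 0.138; python3 -c "
from h import *
im,d=get_image('side'); cv2.imwrite('pics/s8.png',cv2.resize(im[190:310,180:320],None,fx=5,fy=5))"
```

```text
t 25.75 pos [0.452  0.1182 0.1825] jaw 0.137 F [-0.2 -0.2  0.2] op 0.0514
units shift [-0.   -0.01 -0.23] turn z 0.01 tilt xy [0.03 0.08]
```

View pics/s8.png

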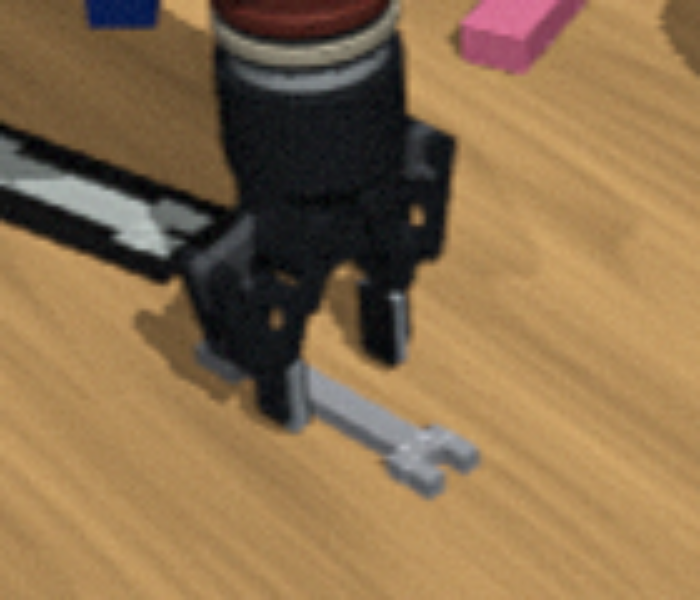

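Emit:
{"method": "carry_out", "body": {
  "increments": [
    [[0, 0, 0], [0, 0, -0.2], 0.3],
    [[0, 0, 0], [0, 0, 0], 0.3],
    [[0, 0, 0], [0, 0, 0], 0.3],
    [[0, 0, 0], [0, 0, 0], 0.3]
  ]
}}

```text
t: 26.2
tool_pos: [0.4533, 0.1182, 0.1814]
tool_rot: [-0.11, 1.555, 0.105]
contact_force: [-0.5, -0.4, -0.3]
opening: 0.0256
```

```bash
python3 go.py 452 118 177 0.138
```

```text
t 26.2 pos [0.4533 0.1182 0.1814] jaw 0.137 F [-0.5 -0.4 -0.3] op 0.0256
units shift [-0.07 -0.01 -0.22] turn z 0.01 tilt xy [0.03 0.13]
```

Emit:
{"method": "carry_out", "body": {
  "increments": [
    [[0, 0.1, 0], [-0.05, 0, -0.25], 0.3],
    [[0, 0, 0], [0, 0, -0.05], 0],
    [[0, 0, 0], [0, 0, 0], 0],
    [[0, 0, 0], [0, 0, 0], 0]
  ]
}}

```text
t: 26.6
tool_pos: [0.4527, 0.1183, 0.1759]
tool_rot: [-0.11, 1.565, 0.106]
contact_force: [-0.5, -0.5, 1.2]
opening: 0.0127
```

```bash
python3 go.py 452 118 177 0.138
```

```text
t 26.6 pos [0.4527 0.1183 0.1759] jaw 0.137 F [-0.5 -0.5  1.2] op 0.0127
units shift [-0.03 -0.01  0.05] turn z 0.01 tilt xy [0.03 0.03]
```

Emit:
{"method": "carry_out", "body": {
  "increments": [
    [[0, 0, 0], [0, 0, 0.3], 0],
    [[0, 0, 0], [0, 0, 0.8], 0],
    [[0, 0, 0], [0, 0, 1], 0],
    [[0, 0, 0], [0, 0, 1], 0],
    [[0, 0, 0], [0, 0, 0.5], 0],
    [[0, 0, 0], [0, 0, 0], 0]
  ]
}}

```text
t: 27.2
tool_pos: [0.4504, 0.1181, 0.2486]
tool_rot: [-0.11, 1.571, 0.106]
contact_force: [0.1, -0.1, -1.3]
opening: 0.0131
```

```bash
python3 go.py 452 330 250 0.297; python3 -c "
from h import *
im,d=get_image('side'); cv2.imwrite('pics/s9.png',cv2.resize(im[160:300,150:330],None,fx=4,fy=4))"
```

```text
t 27.2 pos [0.4504 0.1181 0.2486] jaw 0.137 F [ 0.1 -0.1 -1.3] op 0.0131
units shift [ 0.08 10.6   0.07] turn z 1.6 tilt xy [ 0.03 -0.03]
```

View pics/s9.png

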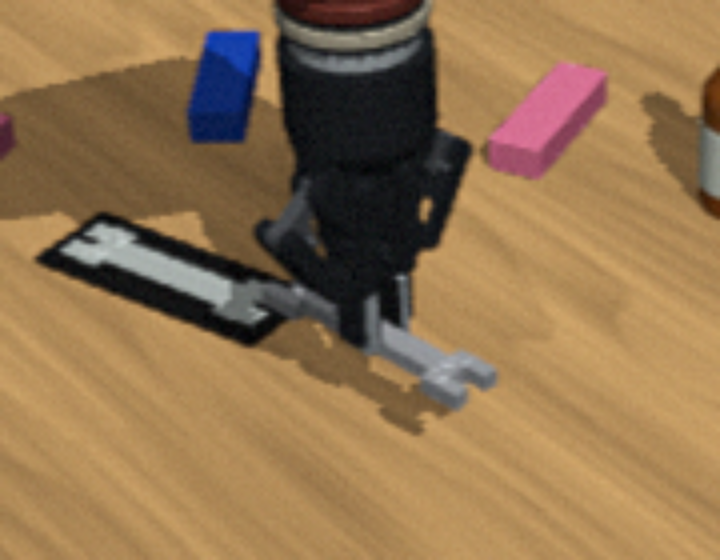

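Emit:
{"method": "carry_out", "body": {
  "increments": [
    [[0, 0, 0.2], [0, 1, 0], 0],
    [[0, 0, 0.2], [0, 1, 0], 0],
    [[0, 0, 0.2], [0, 1, 0], 0],
    [[0, 0, 0.2], [0, 1, 0], 0],
    [[0, 0, 0.2], [0, 1, 0], 0],
    [[0, 0, 0.2], [0, 1, 0], 0],
    [[0, 0, 0.2], [0, 1, 0], 0],
    [[0, 0, 0.1], [0, 1, 0], 0]
  ]
}}

```text
t: 28.05
tool_pos: [0.4459, 0.2807, 0.2362]
tool_rot: [-0.233, 1.58, 0.221]
contact_force: [-0.7, 0.2, -1.3]
opening: 0.0129
```

```bash
python3 go.py 452 330 200 0.297
```

```text
t 28.05 pos [0.4459 0.2807 0.2362] jaw 0.288 F [-0.7  0.2 -1.3] op 0.0129
units shift [ 0.3   2.47 -1.81] turn z 0.09 tilt xy [ 0.11 -0.19]
```

Emit:
{"method": "carry_out", "body": {
  "increments": [
    [[0.1, -0.2, 0.1], [0.2, 0.9, 0], 0],
    [[0, 0, 0], [0.1, 0.8, 0], 0],
    [[0, 0, 0], [0, 0.4, -0.4], 0],
    [[0, 0, 0], [0, 0, -0.8], 0],
    [[0, 0, 0], [0, 0, -0.4], 0],
    [[0, 0, 0], [0, 0, 0], 0]
  ]
}}

```text
t: 28.65
tool_pos: [0.4512, 0.3267, 0.1978]
tool_rot: [-0.239, 1.562, 0.234]
contact_force: [-0.0, 0.5, -1.5]
opening: 0.0128
```

```bash
python3 go.py 452 330 182 0.297
```

```text
t 28.65 pos [0.4512 0.3267 0.1978] jaw 0.301 F [-0.   0.5 -1.5] op 0.0128
units shift [ 0.04  0.17 -0.79] turn z -0.04 tilt xy [ 0.03 -0.03]
```

Emit:
{"method": "carry_out", "body": {
  "increments": [
    [[0, 0, 0], [0, 0.2, -0.35], 0],
    [[0, 0, 0], [0, 0, -0.2], 0],
    [[0, 0, 0], [0, 0, -0.1], 0]
  ]
}}

```text
t: 28.95
tool_pos: [0.4516, 0.3305, 0.1843]
tool_rot: [-0.238, 1.561, 0.233]
contact_force: [0.3, -0.7, -1.3]
opening: 0.013
```

```bash
python3 go.py 452 330 182 0.297
```

```text
t 28.95 pos [0.4516 0.3305 0.1843] jaw 0.3 F [ 0.3 -0.7 -1.3] op 0.013
units shift [ 0.02 -0.03 -0.12] turn z -0.03 tilt xy [ 0.03 -0.03]
```

Emit:
{"method": "carry_out", "body": {
  "increments": [
    [[0, 0, 0], [0, 0, -0.12], 0],
    [[0, 0, 0], [0, 0, -0.1], 0]
  ]
}}

```text
t: 29.15
tool_pos: [0.4521, 0.3307, 0.1819]
tool_rot: [-0.238, 1.562, 0.233]
contact_force: [-8.8, -4.9, 19.7]
opening: 0.013
```

```bash
python3 go.py 452 330 182 0.297
```

```text
t 29.15 pos [0.4521 0.3307 0.1819] jaw 0.3 F [-8.8 -4.9 19.7] op 0.013
units shift [-0.   -0.03  0.01] turn z -0.03 tilt xy [ 0.04 -0.04]
```

Contact at the expected height. Release, lift and back off.

Emit:
{"method": "carry_out", "body": {
  "increments": [
    [[0, 0, 0], [0, 0, 0.03], 0.6],
    [[0, 0, 0], [0, 0, 0], 0.6],
    [[0, 0, 0], [0, 0, 0], 0.6],
    [[0, 0, 0], [0, 0, 0.5], 0.6],
    [[0, 0, 0], [0, 0, 1], 0.6],
    [[0, 0, 0], [0, 0, 1], 0.6],
    [[0, 0, 0], [0, 0, 1], 0.6],
    [[0, 0, 0], [0, 0, 1], 0.6]
  ]
}}

```text
t: 29.95
tool_pos: [0.4517, 0.3301, 0.2762]
tool_rot: [-0.238, 1.564, 0.232]
contact_force: [-0.2, 0.6, -0.7]
opening: 0.0513
```

Emit:
{"method": "carry_out", "body": {
  "increments": [
    [[0, 0, 0], [-0.5, 1, 0.5], 0.6],
    [[0, 0, 0], [-0.5, 1, 0.5], 0.6],
    [[0, 0, 0], [-0.5, 1, 0.5], 0.6],
    [[0, 0, 0], [-0.5, 1, 0.5], 0.6],
    [[0, 0, 0], [-0.5, 1, 0.5], 0.6],
    [[0, 0, 0], [-0.5, 1, 0.5], 0.6],
    [[0, 0, 0], [-0.5, 1, 0.5], 0.6],
    [[0, 0, 0], [0, 0, 0], 0.6]
  ]
}}

```text
t: 30.75
tool_pos: [0.3799, 0.4749, 0.361]
tool_rot: [-0.229, 1.551, 0.235]
contact_force: [0.2, 0.4, 0.4]
opening: 0.051
```

```bash
python3 -c "
from ref import *
im,d=get_image('top'); cv2.imwrite('pics/t10.png',im)
v,u=np.nonzero(np.ones(d.shape));P=deproj('top',np.c_[u,v],depth=d.ravel())
for n,x,y,lo,hi in(('gs',.607,-.107,.024,.038),('bs',.590,-.333,.024,.038),('w',.43,-.328,.045,.058),('sp',.452,.330,.012,.024)):
    s=(abs(P[:,0]-x)<.055)&(abs(P[:,1]-y)<.08)&(P[:,2]>lo)&(P[:,2]<hi); print(n,rect(P[s]),P[s].mean(0).round(4),s.sum(),P[s,2].std().round(4))
measure(['spanner','spanner_pad','brown_pad','green_pad','wheel_pad'])
im,d=get_image('side'); cv2.imwrite('pics/s10.png',im)
cv2.imwrite('pics/t10c.png',cv2.resize(cv2.imread('pics/t10.png')[220:350,130:510],None,fx=2.1,fy=2.1,interpolation=cv2.INTER_CUBIC))
"
```

```text
gs (array([ 607.5, -109.9]), array([ 37. , 110.8]), np.float32(-0.283)) [ 0.6071 -0.109   0.0309] 596 0.0027
bs (array([ 593.1, -330.8]), array([ 36. , 109.7]), np.float32(0.123)) [ 0.593  -0.3299  0.031 ] 578 0.0026
w (array([ 430.5, -329.9]), array([20. , 24.6]), np.float32(0.015)) [ 0.4306 -0.3286  0.0521] 72 0.0025
sp (array([453.4, 325.7]), array([ 56.8, 152.9]), np.float32(0.292)) [0.4516 0.3314 0.0166] 428 0.0026
spanner 0.66 [216. 306.] 449 zmed 0.0162 bgr [148. 147. 142.] ((array([451.6, 332.2]), array([ 30.2, 141.7]), np.float32(0.313)), 'mean', array([451.9, 331. ]))
spanner 0.65 [285. 183.] 513 zmed 0.0895 bgr [ 27.  57. 113.] None
spanner 0.41 [373. 179.] 4106 zmed 0.0127 bgr [148. 150. 150.] ((array([775.9, -76.6]), array([100.3, 253.8]), np.float32(0.059)), 'mean', array([780.3, -80. ]))
spanner_pad 0.61 [216. 303.] 1168 zmed 0.0066 bgr [49. 54. 55.] ((array([452.9, 330.4]), array([ 61.3, 166.3]), np.float32(0.295)), 'mean', array([453. , 330.7]))
brown_pad 0.74 [469. 260.] 835 zmed 0.0073 bgr [24. 40. 67.] ((array([ 589.9, -331.3]), array([ 72.3, 142.7]), np.float32(0.138)), 'mean', array([ 586.9, -326.7]))
green_pad 0.61 [382. 252.] 790 zmed 0.007 bgr [27. 57. 26.] ((array([ 606.5, -106.2]), array([ 70.9, 143.1]), np.float32(-0.277)), 'mean', array([ 603.3, -100.9]))
wheel_pad 0.61 [466. 309.] 752 zmed 0.0072 bgr [51. 57. 58.] ((array([ 432.1, -327.4]), array([94.6, 96.9]), np.float32(0.156)), 'mean', array([ 434.1, -321.5]))
```

View pics/t10c.png

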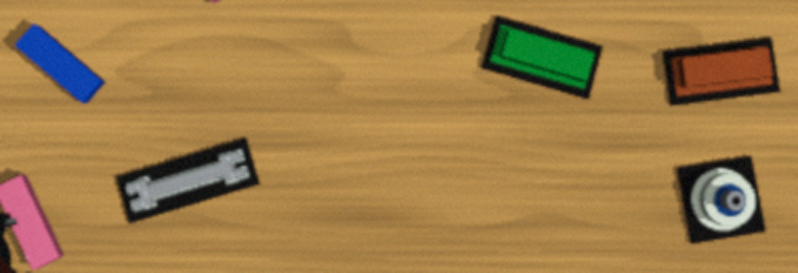

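View pics/s10.png

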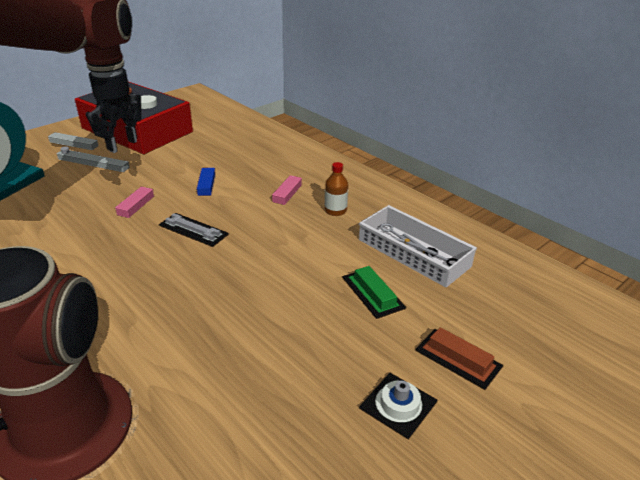

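All four tools lie flat within a few millimetres of their pads' centres, and the gripper is clear of everything. Bottle and basket look unmoved in both views.

```bash
python3 -c "
from station import *
finish_job()"
```

```text
the job is handed in; nothing more can be done
```

The job is handed in after about 31 s of robot time. All four tools are on their own pads, each set down until contact before release. `finish_job()` gives no verdict, so the figures below are my own last top-camera checks.

| Tool | Offset from pad centre | Angle error |
|---|---|---|
| Green stone | 2–4 mm | under 0.01 rad |
| Brown stone | 3–5 mm | about 0.01 rad |
| Wheel | 1–3 mm | not judged |
| Spanner | 1–2 mm | about 0.02 rad |

- **Lying flat:** the tops are at the heights expected for each tool resting on its 6 mm pad, and all four look level in both views. I did not measure tilt as an angle.
- **Bystanders:** the basket and oil bottle stand where they did at the start in both views, compared by eye rather than measured. The arm is clear of everything.
- **Checks that disagreed:**
    - My two ways of locating each pad differed by 1–4 mm, so the offsets are given as ranges.
    - One depth cut of the spanner came out too large (57 × 153 mm) because it picked up some of the pad. The network's outline (30 × 142 mm) matched the real spanner and I used that.
    - The networks also took the pink and blue look-alikes for the green stone, and the bottle and basket for a spanner. I ruled these out by colour and height.

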